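# Slide the hall tray over the gap to the key box

## Robot

A 6-joint arm with a two-finger parallel gripper is mounted at the origin on the work surface. World frame = base frame: x ahead of the robot, y to its left, z up, the work surface at z = 0. Lengths are in m, angles in rad, forces in N, time in s.
With the tool pointing down it reaches from about 0.35 to 0.975 m from the base axis. Payload 4.9 kg.
Tool frame: the origin (TCP) lies at the very end of the fingers, on their centre line; the grasp point (between the pads) lies 19 mm behind it; z points along the fingers, x is the direction in which the jaws open and shut, and the axes are right-handed (so a half turn about z gives the same grasp; the last joint's range is limited). The gripper opens to 85 mm and grips with 20 to 120 N. Pads are 22 mm wide; open, the fingers measure 114 mm over their backs; the gripper's body (76 mm by 85 mm) begins 54 mm behind the grasp point. The pads swing forward as they close: fully open they stand 13 mm farther back than shut.
Start: joints at [1.158, 0.053, 1.613, -0, 1.476, -0.119], TCP at [0.181, 0.598, 0.203] pointing down, gripper open.
Joint ranges: [-3.01, 3.01], [-1.01, 2.22], [0.06, 2.58], [-1.02, 4.17], [0.09, 2.62], [-3.14, 3.14]. Speed limits (rad/s): [2.57, 2.57, 3.14, 3.14, 3.14, 3.14].

## Interface

Orientations are given as a rotation vector (axis times angle).
In Python, from station import monitor, imaging, ticket gives the robot as it stands.
- The arm moves only by the tool step_arm, never from a script. Its argument "targets" is one flat list of numbers, 4 for each row, row after row: the shift along the tool's x, y, z in m, then the turn about the tool's z in rad. In form: [tx, ty, tz, roll, tx, ty, tz, roll, ...]. A call has 1 to 12 rows; each row is the pose to reach, as a shift and turn from the pose measured when the call began, along the tool's axes at that moment; what a row does not reach only later rows make up. A row lasts 1/12 s, in which the tool goes at most 41.7 mm and 7.16 degrees, less where a joint would pass 70% of its speed; a pose out of reach is approached as far as the arm can. A call with a gripper value outside its range is refused whole. "grip" is the finger opening in m, from 0 to 0.0854, set as the call begins (left out, the last holds). The fingers move at their own pace and stop on an object; "force" is the grip in N (left out, the last holds). Time passes only in rows, so rows that repeat a pose let the fingers close. It gives the time, the measured TCP pose, the force and the opening at its end, in the units of the state.
- monitor.get_obs(): the state, without advancing time (a new reading comes with each control period).
- imaging.get_image(name): name is "scene" or "top" or "wrist"; returns a dict with "color" (420x560x3 uint8, red, green, blue), "depth" (420x560 float32, m along the optical axis (not along the pixel's ray), 0 where there is no reading), "fov_y" (degrees; the focal length in pixels is half the picture's height over the tangent of half this angle, whatever the lens; pixels are square), "cx", "cy" (the principal point, pixels), "R" (3x3) and "t" (3): a world point X has camera coordinates R X + t. Camera axes: x right, y down, z forward; pixel columns grow to the right and rows downward; lengths in m; the calibration is good to about 2 mm. A picture is of the moment at which its call begins.
- ticket.finish_job(): hands the job in, once; it reports no verdict.
Trained networks look in a picture, given as the dict that the camera call returned (one of the last four; its "shot" number tells which), for a name from the list of things; names that differ only in an ending like _2 or _b are one class to them, and where a whole thing is asked for, a point or a joint stands for the part that bears it (a point fixed in the world has none). Each returns a list of dicts, best first, with "score" (0 to 1); they miss things now and then, are a little off and sometimes report something else, mostly with a low value. They report only what shows in the picture. A call takes as long as a camera call.
- imaging.search_frame(name, picture): "uv" ([column, row] in pixels, amid what is visible of it).
- imaging.mark_of(name, picture): "uv" ([column, row] in pixels: a listed point, or the origin of a listed thing).
The state is a dict: "t": time; "q": joint angles; "dq": joint speeds; "effort": joint torques, N m; "tool_pos": TCP position; "tool_rot": TCP orientation; "contact_force": force on the tool from outside, world axes, zero at the start; "wrist_torque": the same for the moment, N m; "opening": finger opening in m.
Only numpy, scipy, OpenCV 4.12 (cv2) and the standard library are available. Lean on these libraries where they do the work, as an engineer would, in place of code of your own. Each camera call takes 0.05 s, during which the arm holds its last target.

## Task

Slide the big dark wooden tray, with the carabiner lying in it, from its pine ledge straight across the gap onto the other ledge, so that it ends wholly on that ledge, square to it and centred in front of the key box. Keep it flat on the ledges all the way: do not lift it or let it dip into the gap. The carabiner must still be in the tray, and the green soap dish must be left where it is.

Things in the scene. Friction and masses are not known exactly. Their poses are not given: they have to be found in the camera images.
- tray_centre (a point): centre (half-way up) of the big dark wooden open tray, 130 mm (its x) by 180 mm (its y), 26 mm high, walls and floor 6 mm, about 0.35 kg, loose. Lies on the start ledge: a board like the key ledge, in line with it, centres 340 mm apart along y (a 60 mm gap), on its +y or -y side. The tray's long side points across the gap within 10 degrees. The small 70 x 80 mm tray is a bystander.
- key_ledge: fixed pine board with the key box, 320 mm (its x, roughly away from the robot) by 280 mm (its y), its flat top 60 mm above this origin (centrally under it). The key box, 150 mm wide, 160 high, stands at the middle of y at the far side, face at x = 80 mm, knob out to x = 67 mm, a bell beside it. The tray's free strip lies in front, centred at x = -70 mm on both ledges.
- carabiner_centre (a point): centre of the aluminium carabiner, 80 x 47 x 9 mm, 40 g, lying loose flat in the tray
- soap_dish: green ceramic soap dish, 80 mm (its x) by 115 mm (its y), 26 mm high, loose; origin under its centre. It stands on the far side of the start ledge, beside the tray; leave it alone.

How it is judged:
At the end, for the whole second after the job is handed in: The tray stands flat on the key ledge, its centre within 30 mm of the key box's middle along the ledge and between 5 and 95 mm in front of the ledge's centre line, turned less than 10 degrees from square, with the carabiner still in it (y of tray_centre in the frame of key_ledge between -0.03 and 0.03 m and x of tray_centre in the frame of key_ledge between -0.095 and -0.005 m and z of tray_centre in the frame of key_ledge between 0.068 and 0.078 m and angle between the y axis of tray_centre and the y axis of key_ledge, either way round below 0.18 rad and angle between tray_centre's own z axis and vertical below 0.05 rad and x of carabiner_centre in the frame of tray_centre between -0.06 and 0.06 m and y of carabiner_centre in the frame of tray_centre between -0.085 and 0.085 m and z of carabiner_centre in the frame of tray_centre between -0.02 and 0.02 m); the robot touches nothing.
It fails at once if the tray tips by more than 7 degrees (sags into the gap or is tilted up) (angle between tray_centre's own z axis and vertical above 0.122 rad).
It fails at once if the tray is lifted more than 12 mm off the ledges (z of tray_centre in the frame of key_ledge above 0.085 m).
It fails at once if the tray sinks more than 12 mm below the ledge top (z of tray_centre in the frame of key_ledge below 0.061 m).
It fails at once if the soap dish is moved by more than 25 mm (distance of soap_dish from where it was at the start of the episode above 0.025 m).
It also fails if it takes over 38 s, if anything falls off the work surface, if the arm or the gripper's body presses on something with over 40 N, if the wrist force passes 120 N, or if a joint passes its speed limit or range.

## Working session

There is one attempt and no reset: what is moved stays moved. The work goes in short steps, Python scripts to look and compute and a tool call to move; the robot and the scene stay as the last step left them, time stands still between calls to the robot, and variables do not carry over. Pictures are saved under pics/ and viewed, and the job is handed in when it is done.

Besides the shell and the picture viewer there is one more tool, called as name(argument=value, ...), one argument or row to a line, values as JSON. step_arm: Moves the arm, as the interface text tells. Its arguments: {"type":"object","properties":{"targets":{"type":"array","items":{"type":"number"}},"grip":{"type":"number"},"force":{"type":"number"}},"required":["targets"]}

```bash
mkdir -p pics; cat > h.py <<'E'
import numpy as np, cv2
from station import monitor, imaging, ticket
def f(p): return p["color"].shape[0]/2/np.tan(np.radians(p["fov_y"])/2)
def px2w(p,u,v,d=None):
    if d is None: d=p["depth"][int(round(v)),int(round(u))]
    F=f(p); c=np.array([(u-p["cx"])/F*d,(v-p["cy"])/F*d,d]); return p["R"].T@(c-p["t"])
def onplane(p,u,v,z):
    o=-p["R"].T@p["t"]; w=px2w(p,u,v,1.0)-o; return o+w*(z-o[2])/w[2]
def cloud(p):
    d=p["depth"]; V,U=np.mgrid[:d.shape[0],:d.shape[1]]; F=f(p)
    c=np.stack([(U-p["cx"])/F*d,(V-p["cy"])/F*d,d],-1); return (c-p["t"])@p["R"]
def save(p,n): cv2.imwrite(f"pics/{n}.png",cv2.cvtColor(p["color"],cv2.COLOR_RGB2BGR))
E
python3 - <<'E'
from h import *
o=monitor.get_obs(); print(o["t"],o["tool_pos"],o["tool_rot"])
for c in ["top","scene"]:
    p=imaging.get_image(c); save(p,c+"0"); print(c,-p["R"].T@p["t"])
    for n in ["tray_centre","key_ledge","carabiner_centre","soap_dish"]:
        for r in imaging.mark_of(n,p)[:2]:
            u,v=r["uv"]; 
            print(n,r["score"],r["uv"],px2w(p,u,v) if 0<=u<560 and 0<=v<420 else None)
E
```

```text
0.0 [0.18071504 0.59758144 0.2018385 ] [ 2.52180234  1.87177224 -0.00285149]
top [0.50966588 0.01478823 0.92229832]
tray_centre 0.69 [384.7, 268.9] [ 0.49650669 -0.16013076  0.0714    ]
soap_dish 0.89 [421.6, 183.0] [ 0.66064503 -0.23614798  0.07128736]
scene [1.1027611  0.30004875 0.61409049]
tray_centre 0.71 [229.8, 154.7] [ 0.48585141 -0.18046193  0.06986321]
carabiner_centre 0.67 [246.0, 166.9] [ 0.50498382 -0.12199261  0.06841395]
soap_dish 0.79 [158.9, 190.9] [ 0.67105796 -0.2343042   0.06902787]
```

View pics/top0.png

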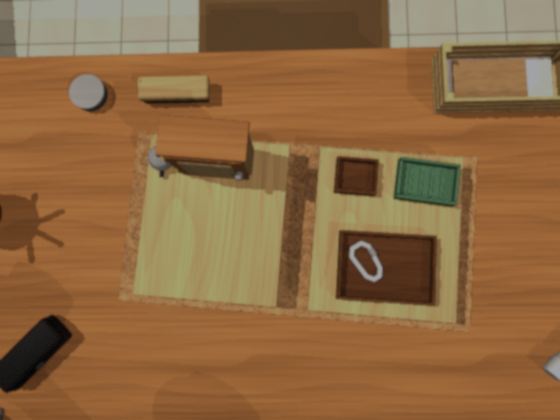

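View pics/scene0.png

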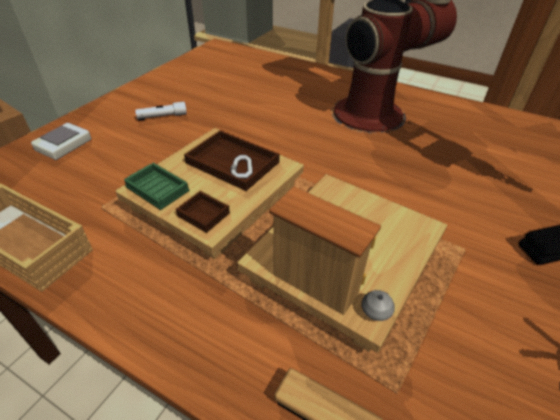

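```bash
cat > meas.py <<'E'
from h import *
p=imaging.get_image("top"); X=cloud(p); z=X[...,2]; col=p["color"].astype(int); hsv=cv2.cvtColor(p["color"],cv2.COLOR_RGB2HSV)
print("table z",np.median(z[330:400,200:500]))
roi=np.zeros(z.shape,bool); roi[130:335,115:480]=1
pine=roi&(hsv[...,2]>130)&(z>0.045)&(z<0.09)
print("pine z",np.median(z[pine]))
zt=np.median(z[pine])
def plane(mask,name):
    n,l,s,c=cv2.connectedComponentsWithStats(mask.astype(np.uint8))
    for i in np.argsort(-s[1:,4])[:2]+1:
        v,u=np.where(l==i); w=np.array([onplane(p,a,b,ZP) for a,b in zip(u,v)])[:,:2].astype(np.float32)
        r=cv2.minAreaRect(w*1000); print(name,s[i],r, "zmed",np.median(z[l==i]), "wall", )
ZP=zt
led=roi&(z>zt-0.012)&(z<zt+0.2)
plane(led,"ledge")
dark=roi&(hsv[...,2]<95)&(z>zt-0.005)&(z<zt+0.05)
ZP=zt+0.026
plane(dark,"tray")
g=roi&(abs(hsv[...,0].astype(int)-70)<25)&(hsv[...,1]>80)
plane(g,"soap")
m=np.zeros(z.shape+(3,),np.uint8); m[led,0]=255; m[dark,1]=255; m[g,2]=255
cv2.imwrite("pics/mask.png",m)
o=monitor.get_obs(); from scipy.spatial.transform import Rotation as Ro
print(o["tool_pos"],Ro.from_rotvec(o["tool_rot"]).as_matrix().round(4))
E
python3 meas.py
```

```text
table z 0.00014043620471586543
pine z 0.06411037350196752
ledge [  307   147   156   177 24047] ((565.47216796875, -165.60272216796875), (279.64715576171875, 319.0723876953125), 84.67962646484375) zmed 0.066149114242942 wall
ledge [  133   130   157   178 23650] ((608.5799560546875, 171.36192321777344), (281.1368408203125, 342.5395812988281), 84.73127746582031) zmed 0.06470507392931832 wall
tray [ 336  231  100   74 5606] ((499.8967590332031, -158.71542358398438), (179.31622314453125, 126.07772064208984), 85.94214630126953) zmed 0.07027268912515805 wall
tray [ 334  157   44   39 1488] ((672.4640502929688, -107.48251342773438), (78.19505310058594, 70.0427017211914), 84.56148529052734) zmed 0.07091034114918501 wall
soap [407 160  50  17 147] ((685.869140625, -250.0406951904297), (93.4814682006836, 19.842605590820312), 81.41561889648438) zmed 0.08131280415722678 wall
soap [451 178   6  14  24] ((653.8143920898438, -289.89276123046875), (6.115836143493652, 25.187137603759766), 77.29867553710938) zmed 0.08118563934402825 wall
[0.18101097 0.59819612 0.20309784] [[ 2.896e-01  9.571e-01  1.000e-04]
 [ 9.571e-01 -2.896e-01 -0.000e+00]
 [-0.000e+00  1.000e-04 -1.000e+00]]
```

View pics/mask.png

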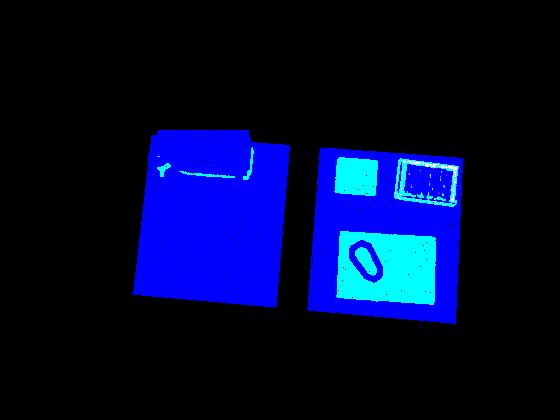

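step_arm(
  targets=[-0.264,0.33,0,-0.1,-0.264,0.33,0,-0.223,-0.264,0.33,0,-0.223,-0.264,0.33,0,-0.223,-0.264,0.33,0,-0.223,-0.264,0.33,0,-0.223,-0.264,0.33,0,-0.223,-0.264,0.33,0,-0.223,-0.264,0.33,0,-0.223,-0.264,0.33,0,-0.223,-0.264,0.33,0,-0.223,-0.264,0.33,0,-0.223],
  grip=0.03,
  force=40,
)

```text
t: 1.55
tool_pos: [0.4216, 0.2481, 0.2033]
tool_rot: [2.304, 2.136, 0.001]
contact_force: [-0.4, 0.2, -0.5]
opening: 0.0302
```

```bash
cat > go.py <<'E'
import sys
from h import *
from scipy.spatial.transform import Rotation as Ro
o=monitor.get_obs(); R=Ro.from_rotvec(o["tool_rot"]).as_matrix()
g=np.array([float(a) for a in sys.argv[1:4]]); d=g-o["tool_pos"]
ang=np.degrees(np.arctan2(R[1,0],R[0,0])); 
print("t",o["t"],"pos",o["tool_pos"].round(4) if hasattr(o["tool_pos"],'round') else o["tool_pos"],"xang",ang,"z",R[:,2].round(4),"F",np.round(o["contact_force"],2),"open",o["opening"])
print("tool shift",(R.T@d).round(4))
if len(sys.argv)>4: print("roll",np.radians(ang-float(sys.argv[4])))
E
python3 go.py 0.494 -0.246 0.15 85.9
```

```text
t 1.55 pos [0.4216 0.2481 0.2033] xang 85.67251102998746 z [ 4.e-04  2.e-04 -1.e+00] F [-0.39  0.18 -0.52] open 0.03023949780527027
tool shift [-0.4872  0.1094  0.0533]
roll -0.003970431538689543
```

step_arm(
  targets=[-0.487,0.109,0.0,-0.004,-0.487,0.109,0.0,-0.004,-0.487,0.109,0.0,-0.004,-0.487,0.109,0.0,-0.004,-0.487,0.109,0.0,-0.004,-0.487,0.109,0.0,-0.004,-0.487,0.109,0.0,-0.004,-0.487,0.109,0.0,-0.004,-0.487,0.109,0.0,-0.004,-0.487,0.109,0.0,-0.004,-0.487,0.109,0.0,-0.004,-0.487,0.109,0.0,-0.004],
)

```text
t: 2.55
tool_pos: [0.4942, -0.245, 0.2034]
tool_rot: [2.297, 2.142, 0.002]
contact_force: [0.2, 0.6, 0.3]
opening: 0.03
```

```bash
python3 go.py 0.494 -0.246 0.12 85.9; python3 - <<'E'
from h import *
for c in ["wrist","top"]:
    p=imaging.get_image(c); save(p,c+"1")
    if c=="wrist":
        X=cloud(p); np.save("w.npy",X)
        F=f(p)
        for P in [(0.494,-0.246,0.09),(0.5,-0.159,0.09),(.559,-.250,.09),(.429,-.241,.09)]:
            q=p["R"]@np.array(P)+p["t"]; print(P,F*q[0]/q[2]+p["cx"],F*q[1]/q[2]+p["cy"])
E
```

```text
t 2.55 pos [ 0.4942 -0.245   0.2034] xang 86.00516482819144 z [ 1.1e-03  7.0e-04 -1.0e+00] F [0.25 0.63 0.32] open 0.030016957414569615
tool shift [-0.0011 -0.0002  0.0834]
roll 0.0018354725092346754
(0.494, -0.246, 0.09) 275.39165280431223 199.24195821195107
(0.5, -0.159, 0.09) 363.0834758297613 199.047829096
(0.559, -0.25, 0.09) 276.03396255387725 258.99443162707644
(0.429, -0.241, 0.09) 275.73334778099365 131.32144985024337
```

View pics/wrist1.png

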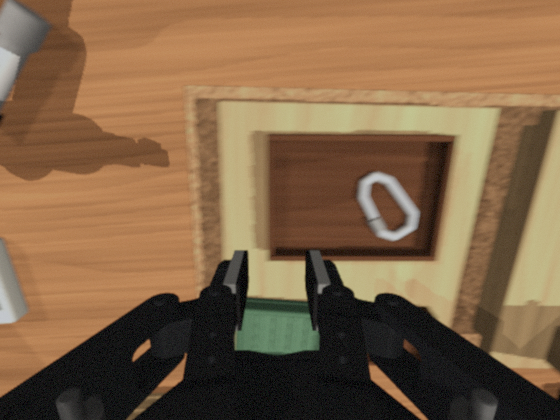

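```bash
python3 - <<'E'
import numpy as np
X=np.load("w.npy")
for r in (170,200,230):
    print(r,[(u,round(float(X[r,u,0]),3),round(float(X[r,u,1]),4),round(float(X[r,u,2]),3)) for u in range(260,284)])
for c in (330,400):
    print(c,[(v,round(float(X[v,c,0]),4),round(float(X[v,c,2]),3)) for v in list(range(126,146,2))+list(range(250,268,2))])
E
```

```text
170 [(260, 0.468, -0.2605, 0.063), (261, 0.468, -0.2594, 0.064), (262, 0.468, -0.2583, 0.064), (263, 0.468, -0.2573, 0.064), (264, 0.468, -0.2562, 0.066), (265, 0.468, -0.2552, 0.063), (266, 0.468, -0.2542, 0.063), (267, 0.468, -0.2531, 0.064), (268, 0.468, -0.2521, 0.063), (269, 0.468, -0.251, 0.064), (270, 0.465, -0.2491, 0.09), (271, 0.465, -0.2482, 0.089), (272, 0.465, -0.2472, 0.09), (273, 0.465, -0.2462, 0.091), (274, 0.465, -0.2453, 0.089), (275, 0.465, -0.2443, 0.09), (276, 0.468, -0.2435, 0.07), (277, 0.468, -0.2425, 0.069), (278, 0.468, -0.2415, 0.071), (279, 0.468, -0.2405, 0.07), (280, 0.468, -0.2394, 0.069), (281, 0.468, -0.2384, 0.071), (282, 0.469, -0.2374, 0.07), (283, 0.469, -0.2363, 0.07)]
200 [(260, 0.5, -0.2633, 0.063), (261, 0.5, -0.2622, 0.064), (262, 0.501, -0.2612, 0.063), (263, 0.501, -0.26, 0.064), (264, 0.501, -0.2589, 0.064), (265, 0.501, -0.2579, 0.064), (266, 0.501, -0.2568, 0.064), (267, 0.501, -0.2557, 0.063), (268, 0.501, -0.2546, 0.065), (269, 0.501, -0.2535, 0.064), (270, 0.494, -0.2514, 0.091), (271, 0.494, -0.2504, 0.09), (272, 0.494, -0.2494, 0.0
[... 1159 characters left out ...]
, (138, 0.4387, 0.09), (140, 0.4405, 0.089), (142, 0.4436, 0.071), (144, 0.4457, 0.07), (250, 0.5594, 0.075), (252, 0.5592, 0.081), (254, 0.5591, 0.086), (256, 0.5598, 0.09), (258, 0.5624, 0.089), (260, 0.4895, 0.24), (262, 0.49, 0.241), (264, 0.4899, 0.243), (266, 0.4892, 0.247)]
400 [(126, 0.4333, 0.064), (128, 0.4352, 0.065), (130, 0.4373, 0.064), (132, 0.4393, 0.063), (134, 0.4397, 0.089), (136, 0.4414, 0.091), (138, 0.4433, 0.09), (140, 0.4451, 0.09), (142, 0.4487, 0.07), (144, 0.4506, 0.071), (250, 0.5653, 0.075), (252, 0.5641, 0.082), (254, 0.5648, 0.086), (256, 0.5652, 0.089), (258, 0.5674, 0.09), (260, 0.5692, 0.091), (262, 0.5859, 0.063), (264, 0.5876, 0.065), (266, 0.5912, 0.063)]
```

step_arm(
  targets=[-0.002,0,0.025,0.002,-0.004,0,0.05,0.002,-0.004,0,0.075,0.002,-0.004,0,0.095,0.002,-0.004,0,0.11,0.002,-0.004,0,0.12,0.002,-0.004,0,0.125,0.002,-0.004,0,0.128,0.002,-0.004,0,0.128,0.002],
)

```text
t: 3.4
tool_pos: [0.4943, -0.2513, 0.0751]
tool_rot: [2.304, 2.135, -0.0]
contact_force: [-0.2, -0.4, -0.5]
opening: 0.0296
```

```bash
python3 go.py 0.494 -0.249 0.075 85.9; python3 - <<'E'
from h import *
p=imaging.get_image("scene"); save(p,"s2")
p=imaging.get_image("wrist"); save(p,"w2")
E
```

```text
t 3.4 pos [ 0.4943 -0.2513  0.0751] xang 85.63575791461255 z [ 3.e-04 -6.e-04 -1.e+00] F [-0.22 -0.36 -0.49] open 0.029625347895549988
tool shift [ 0.0023 -0.0005  0.0001]
roll -0.0046118944123470194
```

View pics/w2.png

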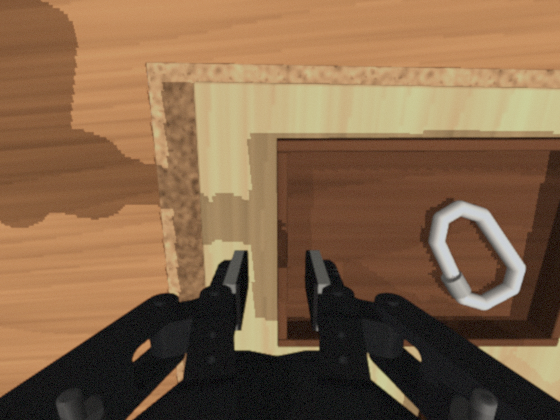

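Fingers straddle the end wall (col ~282, between pads at cols 245 and 312). Close.

step_arm(
  targets=[0.001,0,0,-0.003,0.002,0,0,-0.003,0.002,0,0,-0.003,0.002,0,0,-0.003,0.002,0,0,-0.003,0.002,0,0,-0.003],
  grip=0.0,
  force=40,
)

```text
t: 4.0
tool_pos: [0.4948, -0.2502, 0.0762]
tool_rot: [2.3, 2.136, 0.0]
contact_force: [-0.7, -0.1, -0.1]
opening: -0.0003
```

```bash
python3 go.py 0.525 0.0897 0.075 84.7; python3 - <<'E'
from h import *
p=imaging.get_image("wrist"); save(p,"w3")
E
```

```text
t 4.0 pos [ 0.4948 -0.2502  0.0762] xang 85.7685615125152 z [ 0.0017 -0.0016 -1.    ] F [-0.66 -0.07 -0.09] open -0.00030654154128530604
tool shift [0.3412 0.005  0.0007]
roll 0.01864991665348088
```

View pics/w3.png

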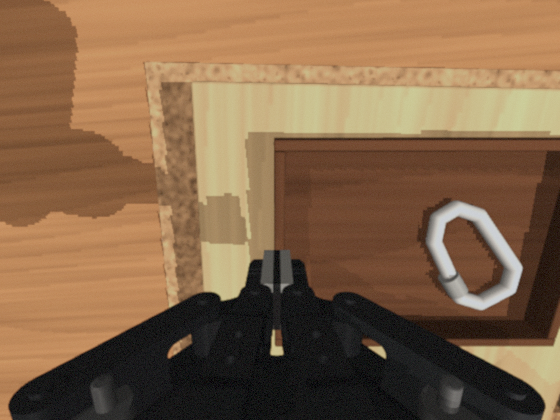

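```bash
python3 - <<'E'
from h import *
p=imaging.get_image("wrist"); X=cloud(p)
for P in [(0.4948,-0.2502,0.0762),(0.4948,-0.2502,0.095)]:
    q=p["R"]@np.array(P)+p["t"]; print(P,f(p)*q[0]/q[2]+p["cx"],f(p)*q[1]/q[2]+p["cy"],q[2])
for r in range(238,300,4): print(r,[tuple(X[r,c].round(3)) for c in (270,277,284)])
print("left wall", [tuple(X[200,c].round(3)) for c in range(264,292,3)])
p=imaging.get_image("scene"); save(p,"s3")
cv2.imwrite("pics/s3c.png",cv2.resize(cv2.cvtColor(p["color"],cv2.COLOR_RGB2BGR)[80:260,90:330],None,fx=3,fy=3))
E
```

```text
(0.4948, -0.2502, 0.0762) 276.5050018944388 243.9529282648164 0.18402284909824335
(0.4948, -0.2502, 0.095) 276.47124193442926 257.01338094368475 0.16600652740463642
238 [(np.float64(0.495), np.float64(-0.255), np.float64(0.065)), (np.float64(0.485), np.float64(-0.249), np.float64(0.09)), (np.float64(0.486), np.float64(-0.245), np.float64(0.089))]
242 [(np.float64(0.498), np.float64(-0.255), np.float64(0.064)), (np.float64(0.488), np.float64(-0.249), np.float64(0.091)), (np.float64(0.489), np.float64(-0.245), np.float64(0.089))]
246 [(np.float64(0.501), np.float64(-0.255), np.float64(0.063)), (np.float64(0.491), np.float64(-0.25), np.float64(0.089)), (np.float64(0.491), np.float64(-0.246), np.float64(0.089))]
250 [(np.float64(0.484), np.float64(-0.253), np.float64(0.109)), (np.float64(0.485), np.float64(-0.249), np.float64(0.108)), (np.float64(0.484), np.float64(-0.246), np.float64(0.109))]
254 [(np.float64(0.483), np.float64(-0.252), np.float64(0.115)), (np.float64(0.484), np.float64(-0.249), np.float64(0.114)), (np.float64(0.485), np.float64(-0.246), np.float64(0.113))]
258 [(np.flo
[... 1921 characters left out ...]
at64(-0.25), np.float64(0.143)), (np.float64(0.483), np.float64(-0.247), np.float64(0.154))]
left wall [(np.float64(0.469), np.float64(-0.256), np.float64(0.065)), (np.float64(0.469), np.float64(-0.254), np.float64(0.064)), (np.float64(0.47), np.float64(-0.253), np.float64(0.063)), (np.float64(0.469), np.float64(-0.251), np.float64(0.064)), (np.float64(0.463), np.float64(-0.248), np.float64(0.089)), (np.float64(0.463), np.float64(-0.246), np.float64(0.089)), (np.float64(0.463), np.float64(-0.245), np.float64(0.09)), (np.float64(0.469), np.float64(-0.243), np.float64(0.069)), (np.float64(0.469), np.float64(-0.241), np.float64(0.069)), (np.float64(0.469), np.float64(-0.239), np.float64(0.07))]
```

View pics/s3c.png

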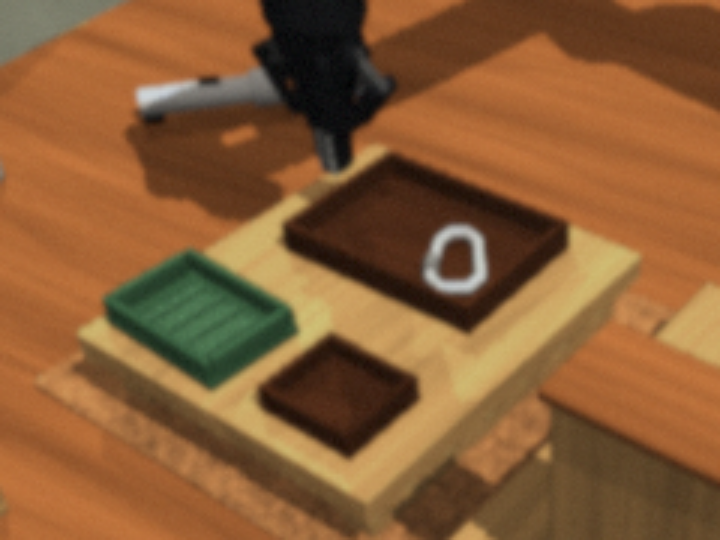

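step_arm(
  targets=[0,0,0,0,0,0,0,0,0,0,0,0,0,0,0,0,0.001,0,0.007,0,0.001,0,0.014,0,0.001,0,0.019,0,0.001,0,0.022,0,0.001,0,0.022,0],
  grip=0.03,
)

```text
t: 4.9
tool_pos: [0.494, -0.2486, 0.0525]
tool_rot: [-2.302, -2.138, 0.001]
contact_force: [-0.3, 0.3, 0.2]
opening: 0.03
```

```bash
python3 go.py 0.495 -0.249 0.044 85.7; python3 - <<'E'
from h import *
p=imaging.get_image("wrist"); save(p,"w4"); X=cloud(p)
for c in (232,242,248,312,318,325):
  print(c,[tuple(float(a) for a in X[r,c].round(3)) for r in range(236,290,6)])
E
```

```text
t 4.9 pos [ 0.494  -0.2486  0.0525] xang 85.77025959138234 z [-6.e-04 -0.e+00 -1.e+00] F [-0.3   0.3   0.23] open 0.03000850003631877
tool shift [-0.0004  0.001   0.0085]
roll 0.001226261200727645
232 [(0.482, -0.274, 0.064), (0.486, -0.274, 0.064), (0.49, -0.274, 0.064), (0.494, -0.275, 0.064), (0.482, -0.269, 0.097), (0.482, -0.268, 0.103), (0.482, -0.267, 0.108), (0.482, -0.266, 0.113), (0.483, -0.266, 0.117)]
242 [(0.483, -0.268, 0.065), (0.486, -0.268, 0.065), (0.49, -0.269, 0.064), (0.483, -0.265, 0.089), (0.483, -0.264, 0.096), (0.483, -0.263, 0.102), (0.483, -0.263, 0.108), (0.485, -0.263, 0.109), (0.488, -0.263, 0.11)]
248 [(0.483, -0.264, 0.065), (0.487, -0.265, 0.064), (0.491, -0.265, 0.064), (0.494, -0.266, 0.064), (0.49, -0.263, 0.082), (0.493, -0.264, 0.083), (0.496, -0.264, 0.083), (0.499, -0.264, 0.085), (0.501, -0.264, 0.086)]
312 [(0.483, -0.228, 0.07), (0.487, -0.228, 0.071), (0.491, -0.228, 0.069), (0.485, -0.23, 0.09), (0.485, -0.231, 0.096), (0.485, -0.232, 0.102), (0.485, -0.232, 0.108), (0.486, -0.233, 0.112), (0.488, -0.233, 0.113)]
318 [(0.483, -0.225, 0.071), (0.487, -0.225, 0.07), (0.491, -0.225, 0.071), (0.485, -0.227, 0.09), (0.485, -0.228, 0.097), (0.485, -0.229, 0.102), (0.485, -0.23, 0.109), (0.485, -0.231, 0.113), (0.485, -0.231, 0.118)]
325 [(0.484, -0.221, 0.07), (0.487, -0.221, 0.07), (0.491, -0.221, 0.07), (0.495, -0.221, 0.07), (0.489, -0.224, 0.088), (0.49, -0.225, 0.094), (0.485, -0.227, 0.108), (0.485, -0.228, 0.114), (0.485, -0.229, 0.119)]
```

View pics/w4.png

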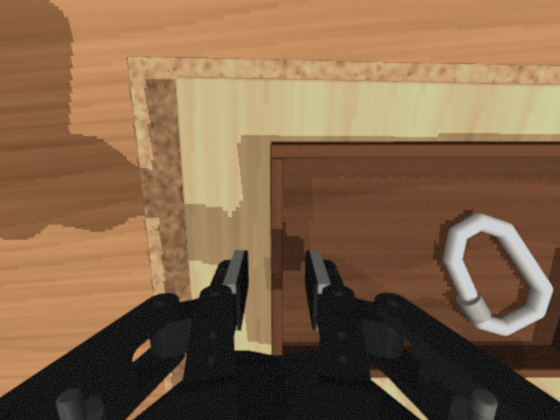

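step_arm(
  targets=[0,0,0.004,0,0,0,0.007,0,0,0,0.008,0,0,0,0.008,0,0,0,0.008,0],
)

```text
t: 5.37
tool_pos: [0.4944, -0.2488, 0.0451]
tool_rot: [2.301, 2.138, -0.0]
contact_force: [0.1, -1.3, -0.0]
opening: 0.0298
```

step_arm(
  targets=[0,0,0,0,0,0,0,0,0,0,0,0,0,0,0,0,0,0,0,0,0,0,0,0],
  grip=0.0,
  force=40,
)

```text
t: 5.87
tool_pos: [0.4947, -0.2489, 0.0455]
tool_rot: [2.301, 2.137, 0.0]
contact_force: [-1.4, 1.0, 2.5]
opening: 0.0047
```

```bash
python3 go.py 0.525 0.0905 0.046 84.7; python3 - <<'E'
from h import *
p=imaging.get_image("wrist"); save(p,"w5"); X=cloud(p)
p=imaging.get_image("scene");
cv2.imwrite("pics/s5c.png",cv2.resize(cv2.cvtColor(p["color"],cv2.COLOR_RGB2BGR)[80:260,90:330],None,fx=3,fy=3))
E
```

```text
t 5.8667 pos [ 0.4947 -0.2489  0.0455] xang 85.77446839355079 z [ 7.e-04 -7.e-04 -1.e+00] F [-1.4   1.02  2.51] open 0.00465629190161619
tool shift [ 0.3407  0.0053 -0.0007]
roll 0.018753011176075456
```

View pics/w5.png

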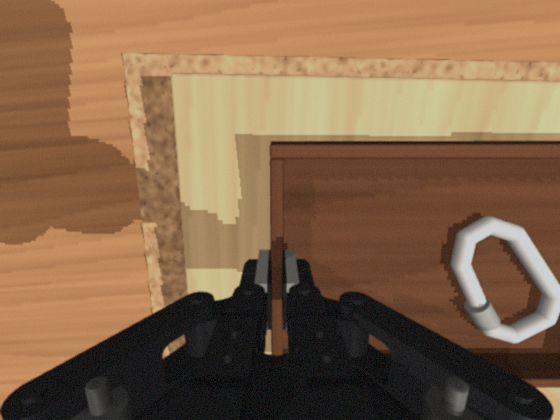

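View pics/s5c.png

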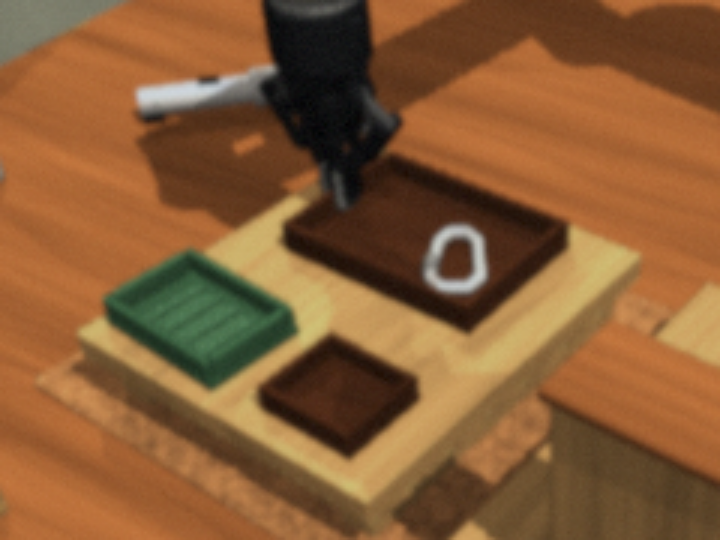

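step_arm(
  targets=[0.005,0.0001,0,0,0.015,0.0002,0,0.001,0.027,0.0004,0,0.002,0.039,0.0006,0,0.003,0.051,0.0008,0,0.004,0.063,0.001,0,0.004,0.075,0.0012,0,0.005,0.087,0.0014,0,0.006,0.098,0.0016,0,0.007,0.106,0.0017,0,0.007,0.111,0.0018,0,0.007,0.113,0.0018,0,0.007],
)

```text
t: 6.97
tool_pos: [0.5049, -0.1356, 0.0455]
tool_rot: [2.307, 2.13, -0.0]
contact_force: [-0.2, -2.7, 1.6]
opening: 0.0044
```

```bash
python3 go.py 0.525 0.0905 0.0455 84.7; python3 - <<'E'
from h import *
p=imaging.get_image("scene");X=cloud(p)
cv2.imwrite("pics/s6c.png",cv2.resize(cv2.cvtColor(p["color"],cv2.COLOR_RGB2BGR)[80:320,90:410],None,fx=2.4,fy=2.4))
E
```

```text
t 6.9667 pos [ 0.5049 -0.1356  0.0455] xang 85.42306970599175 z [ 8.e-04 -9.e-04 -1.e+00] F [-0.22 -2.73  1.57] open 0.004415079835988261
tool shift [ 2.269e-01  2.000e-03 -2.000e-04]
roll 0.012619947090983364
```

View pics/s6c.png

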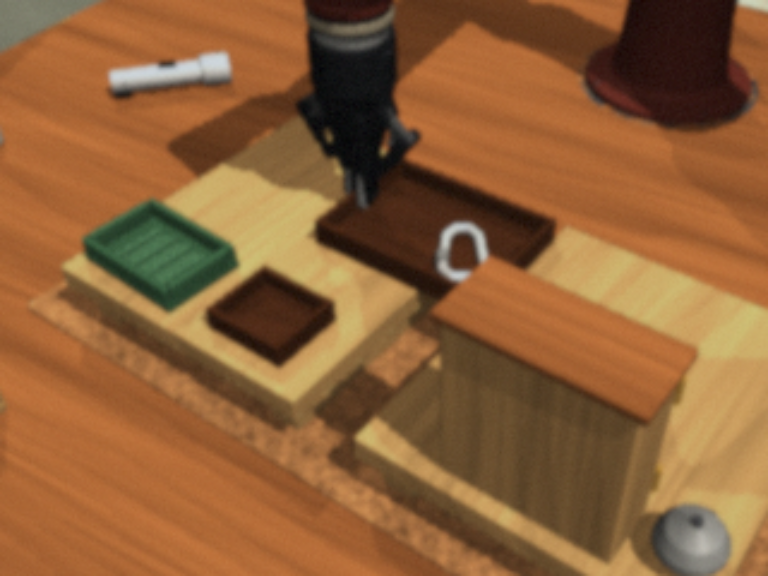

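step_arm(
  targets=[0.005,0.0001,0,0,0.015,0.0002,0,0.001,0.027,0.0003,0,0.002,0.039,0.0004,0,0.003,0.051,0.0005,0,0.004,0.063,0.0006,0,0.004,0.075,0.0007,0,0.005,0.087,0.0008,0,0.006,0.098,0.0009,0,0.006,0.106,0.001,0,0.006,0.111,0.001,0,0.006,0.113,0.001,0,0.006],
)

```text
t: 8.02
tool_pos: [0.515, -0.022, 0.0455]
tool_rot: [2.314, 2.124, 0.001]
contact_force: [0.0, -3.4, 0.8]
opening: 0.0047
```

```bash
python3 go.py 0.525 0.0905 0.0455 84.7; python3 - <<'E'
from h import *
p=imaging.get_image("top");save(p,"t7"); X=cloud(p)
for r in imaging.mark_of("tray_centre",p)[:1]: print(r, X[int(r["uv"][1]),int(r["uv"][0])])
E
```

```text
t 8.0167 pos [ 0.515  -0.022   0.0455] xang 85.11564189798794 z [ 6.e-04 -0.e+00 -1.e+00] F [ 0.03 -3.4   0.84] open 0.0047450803674185995
tool shift [ 0.113   0.0004 -0.    ]
roll 0.007254319629127931
{'uv': [263.9, 257.3], 'score': 0.62} [0.52093549 0.07141865 0.06648806]
```

View pics/t7.png

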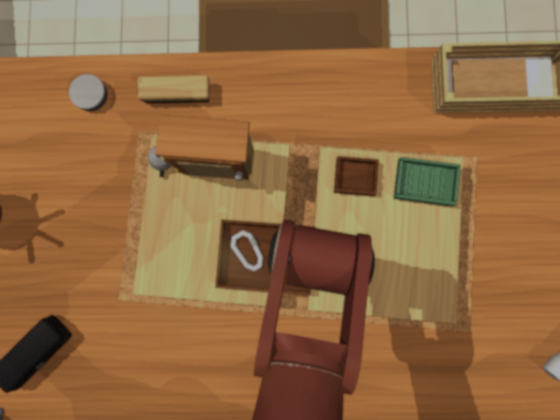

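step_arm(
  targets=[0.005,0.0001,0,0,0.015,0.0002,0,0.001,0.027,0.0003,0,0.002,0.039,0.0004,0,0.003,0.051,0.0004,0,0.004,0.063,0.0004,0,0.004,0.075,0.0004,0,0.005,0.087,0.0004,0,0.006,0.098,0.0004,0,0.007,0.107,0.0004,0,0.007,0.112,0.0004,0,0.007,0.114,0.0004,0,0.007],
)

```text
t: 9.12
tool_pos: [0.525, 0.0926, 0.0455]
tool_rot: [-2.32, -2.116, -0.002]
contact_force: [-0.3, -2.6, -0.2]
opening: 0.0049
```

step_arm(
  targets=[0,0,0,0,0,0,0,0,0,0,0,0,0,0,0,0,0,0,0,0],
  grip=0.03,
)

```text
t: 9.53
tool_pos: [0.525, 0.0925, 0.0455]
tool_rot: [-2.321, -2.115, -0.003]
contact_force: [0.8, 0.0, 0.3]
opening: 0.0301
```

```bash
python3 go.py 0.525 0.0905 0.0455 84.7; python3 - <<'E'
from h import *
p=imaging.get_image("wrist");save(p,"w8")
E
```

```text
t 9.5333 pos [0.525  0.0925 0.0455] xang 84.69426966927178 z [ 2.0e-04  2.2e-03 -1.0e+00] F [0.76 0.01 0.32] open 0.030078699181624577
tool shift [-0.002   0.0002 -0.    ]
roll -0.00010001313843576234
```

View pics/w8.png

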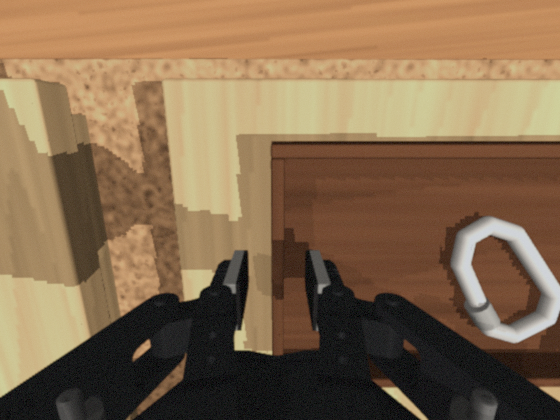

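Released cleanly: both pads (cols 245 and 312) clear of the wall (col 278). Retreat straight up, then away from the tray.

step_arm(
  targets=[0,0,-0.01,0,0,0,-0.025,0,0,0,-0.05,0,0,0,-0.085,0,0,0,-0.12,0,0,0,-0.15,0,-0.03,-0.02,-0.15,0,-0.07,-0.04,-0.15,0,-0.11,-0.06,-0.15,0,-0.15,-0.08,-0.15,0,-0.19,-0.1,-0.15,0,-0.2,-0.1,-0.15,0],
)

```text
t: 10.58
tool_pos: [0.4048, -0.1, 0.196]
tool_rot: [2.324, 2.113, 0.002]
contact_force: [0.5, -0.0, 0.4]
opening: 0.0302
```

step_arm(
  targets=[-0.04,0,0,0,-0.08,0,0,0,-0.12,0,0,0,-0.14,0,0,0,-0.14,0,0,0,-0.14,0,0,0],
)

```text
t: 11.08
tool_pos: [0.3913, -0.2402, 0.1965]
tool_rot: [2.327, 2.11, 0.003]
contact_force: [-0.3, 0.3, 0.8]
opening: 0.0296
```

```bash
python3 meas.py; python3 - <<'E'
from h import *
p=imaging.get_image("top");save(p,"t9");X=cloud(p)
for n in ["tray_centre","carabiner_centre","soap_dish"]:
    for r in imaging.mark_of(n,p)[:1]: print(n,r,X[int(r["uv"][1]),int(r["uv"][0])].round(3))
E
```

```text
table z 0.0004629357179506335
pine z 0.06398999561500104
ledge [  307   147   156   177 24050] ((565.4798583984375, -165.62803649902344), (279.6863098144531, 319.1171569824219), 84.6795883178711) zmed 0.06423068473568777 wall
ledge [  133   130   157   178 23654] ((608.5938110351562, 171.38385009765625), (281.1762390136719, 342.587646484375), 84.73127746582031) zmed 0.06655903202846912 wall
tray [ 156  216  100   73 5213] ((532.1361083984375, 178.72854614257812), (179.8984375, 125.05291748046875), 84.88689422607422) zmed 0.07069286841962581 wall
tray [ 334  157   44   39 1484] ((672.56787109375, -107.48218536376953), (78.16136169433594, 69.89669799804688), 84.75396728515625) zmed 0.07087425959223939 wall
soap [421 162  36  15 105] ((690.10498046875, -265.09088134765625), (68.69034576416016, 18.16673469543457), 68.40786743164062) zmed 0.08182123278143422 wall
soap [402 160  18   4  33] ((698.9661865234375, -211.4865264892578), (31.867528915405273, 5.803717613220215), 89.08369445800781) zmed 0.08230640242002273 wall
[ 0.39147474 -0.23927707  0.19632044] [[ 9.560e-02  9.954e-01  1.500e-03]
 [ 9.954e-01 -9.560e-02  8.000e-04]
 [ 1.000e-03  1.500e-03 -1.000e+00]]
tray_centre {'uv': [205.9, 253.0], 'score': 0.73} [0.53  0.184 0.069]
carabiner_centre {'uv': [188.5, 245.9], 'score': 0.95} [0.545 0.217 0.068]
soap_dish {'uv': [220.8, 221.5], 'score': 0.67} [0.589 0.151 0.091]
```

View pics/t9.png

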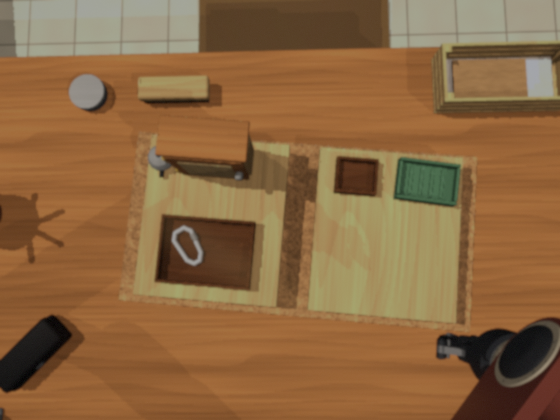

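```bash
python3 -c "
from station import ticket
print(ticket.finish_job())"
```

```text
the job is handed in; nothing more can be done
None
```

The tray is on the key ledge, centred in front of the key box, with the carabiner still in it, and I handed the job in at about 11 s. I gripped its trailing end wall, slid it 341 mm flat across the gap, released it and backed the arm well clear.

**Last checks (top camera):**
- **Tray position:** x is about -66 mm and y about 0 mm in the key ledge's frame.
- **Tray angle:** it is about 0.2° from square. Its floor reads 0.0707 m against a ledge top of 0.064 m, which fits lying flat.
- **Carabiner:** it lies inside the tray.
- **Soap dish:** it shows at the same pixels as at the start.

**What went wrong or disagreed:**
- **First grip:** the first closing caught nothing, because the real fingertips sit about 30 mm above the reported TCP height. I found this in the wrist depth image, went lower and gripped again. The tray did not move in that first attempt.
- **Soap dish marker:** in the final picture the network placed the soap dish wrongly, by the tray. The picture itself shows the dish in its place, so I disregarded that reading.

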